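# Store the square glue bottle nose-down on its sloped rest

### The arm

A 6-joint arm with a two-finger parallel gripper is mounted at the origin on the work surface. World frame = base frame: x ahead of the robot, y to its left, z up, the work surface at z = 0. Lengths are in m, angles in degrees, forces in N, time in s.
With the tool pointing down it reaches from about 0.375 to 0.9 m from the base axis. Payload 3.1 kg.
Tool frame: the origin (TCP) lies on the centre line of the jaws, within the pads' length; the fingertips stand 19 mm ahead of it and the grasp point (between the pads) is the TCP (tips_ahead is the distance from the TCP to the fingertips, in m); z points along the fingers, y is the line along which they close (so a half turn about z gives the same grasp; the last joint's range is limited). The gripper opens to 87 mm and grips with 3 to 60 N. Pads are 19 mm wide; open, the fingers measure 117 mm over their backs; the gripper's body (75 mm by 190 mm) begins 51 mm behind the grasp point.
Start: joints at [64.429, 30.224, 82.088, -0, 67.689, -10.227], TCP at [0.165, 0.603, 0.242] pointing down, gripper open.
Joint ranges: [-176.69, 176.69], [-43.24, 126.21], [12.49, 139.97], [-82, 262], [0, 151.66], [-163.58, 163.58]. Speed limits (degrees/s): [159.86, 159.86, 180, 180, 180, 180].

### API

Orientations are given as a 3x3 rotation matrix whose columns are the frame's x, y, z axes.
In Python, from rig import read_state, capture, hand_in, trace, landmark_of, tips_ahead gives the robot as it stands.
- The arm moves only by the shell command python3 -m jog 'ROWS'. ROWS is JSON, a list of rows, each an object of numbers: "tx", "ty", "tz": the shift along the tool's x, y, z in cm; "roll": the turn about the tool's z in rad; "jaw": the opening, from 0 (shut) to 1 (fully open). A call has 1 to 8 rows; each row shifts and turns the commanded pose from where the row before left it, along the tool's axes as they then stand; what a row does not reach is not made up. A row lasts 1/10 s, in which the tool goes at most 50 mm and 8.59 degrees, less where a joint would pass 70% of its speed; a pose out of reach is approached as far as the arm can. A call with a gripper value outside its range is refused whole. The fingers move at their own pace and stop on an object; the grip force is fixed at half the most. Time passes only in rows, so rows that do not move let the fingers close. It gives the time, the measured TCP pose, the force, the opening and the grip force at its end, in the units of the state.
- read_state(): the state, without advancing time (a new reading comes with each control period).
- capture(name): name is "side" or "top" or "wrist"; returns a dict with "img" (420x560x3 uint8, red, green, blue), "vertical_fov" (degrees; the focal length in pixels is half the picture's height over the tangent of half this angle, whatever the lens; pixels are square), "cx", "cy" (the principal point, pixels), "k1" (the pictures are not rectified: a ray, as slopes to the right and down, at radius r is drawn at 1 + k1 r^2 times it, then the intrinsics apply), "cam_to_world" (4x4, takes a point from camera to world coordinates); the wrist camera has in their place "tool_from_camera" (4x4, takes a point from camera to tool coordinates, whose origin is the TCP and whose axes are the flange's). Camera axes: x right, y up, looking along -z (the intrinsics and any distortion apply to the point x, -y, -z); pixel columns grow to the right and rows downward; lengths in m; the calibration is good to about 2 mm. A picture is of the moment at which its call begins: read the wrist's pose just before it. There is no depth.
- hand_in(): hands the job in; it is judged then, once.
Trained networks look in the newest picture that a camera, given by its name, has taken for a name from the list of things; names that differ only in an ending like _2 or _b are one class to them, and where a whole thing is asked for, a point or a joint stands for the part that bears it (a point fixed in the world has none). Each returns a list of dicts, best first, with "p" (0 to 1); they miss things now and then, are a little off and sometimes report something else, mostly with a low value. They report only what shows in the picture. A call takes as long as a camera call. They do not tell look-alikes from the thing itself.
- trace(camera, thing): "pixels" (420x560 bool, what is visible of it) and "bbox" ([left, top, width, height] in pixels, round what is visible of it).
- landmark_of(camera, thing): "point" ([row, column] in pixels: a listed point, or the origin of a listed thing).
The state is a dict: "time_s": time; "joint_positions": joint angles; "qvel": joint speeds; "tau": joint torques, N m; "position": TCP position; "tcp_rot": TCP orientation; "force": force on the tool from outside, world axes, zero at the start; "moment": the same for the moment, N m; "opening": opening from 0.0 (shut) to 1.0 (fully open); "grasp_force": force on a finger pad.
Only numpy, scipy, OpenCV 4.12 (cv2) and the standard library are available. Lean on these libraries where they do the work, as an engineer would, in place of code of your own. Each camera call takes 0.05 s, during which the arm holds its last target. There are 200 camera calls.

### The job

Put the square glue bottle away nose-down on the narrow sloped wooden rest, so it is ready for the next glue-up. It cannot be turned that far in one grip: first lay it down gently on its side on the bench and let go, then take a fresh hold and set it lengthwise along the middle of the rail, lowering it until it lies on the rail before you let go, with its black cap down against the stop at the foot. Do not let the bottle topple, and leave the round bottle, the tape ring and the screwdriver where they are.

Things in the scene. Friction and masses are not known exactly. Their poses are not given: they have to be found in the camera images.
- glue: Loose square glue bottle, white with paper labels and black cap, standing at first. Body 44 x 44 mm in section, 90 mm tall, then a round shoulder narrowing to a cap 24 mm across; 126 mm overall. 0.15 to 0.29 kg, centre of mass about 48 mm from the base. Origin at the centre of its base; z along the bottle towards the cap, x and y square to its flat sides.
- glue_tip (a point): The tip of the bottle's black cap, on the bottle's axis, 126 mm from the centre of its base.
- ramp: Sloped plywood rail of the fixed rest: 26 mm wide, top flat, rising at 35 deg, 148 mm long. Origin mid-width on its top where it meets the stop, 55 mm above the bench; x up the slope, y across, z square out of the top. Stop: plate at x -12 to 0 mm, 44 mm wide, 50 mm proud of the top. Below: 18 mm web and foot board 200 x 75 x 14 mm, its centre 75 mm (level) uphill of the origin.
- round_bottle: Bystander, loose: a round closed bottle with a black cap, 54 mm in diameter, 150 mm tall, standing. Origin at the centre of its base, z up.
- tape: Bystander, loose: a ring of masking tape lying flat, 96 mm across, hole 76 mm, 24 mm tall. Origin at the centre of its underside.
- screwdriver: Bystander, loose: a screwdriver lying on the bench beyond the work, lying along its own x.
Not all that is in view belongs to the job. Of the things like the part that bears ramp, leave any that is blue; of the rest the smaller one is meant. What is shaped like the glue but red is not meant.

How it is judged:
By the outcome, as a careful person would: the job done as asked, in the order asked, and still so for the second after the job is handed in, with the robot touching nothing.
It also fails if it takes over 64 s, if anything falls off the work surface, if the arm or the gripper's body presses on something with over 40 N, if the wrist force passes 120 N, or if a joint passes its speed limit or range.

## Working session

There is one attempt and no reset: what is moved stays moved. The work goes in short steps, Python scripts to look and compute and a shell command to move; the robot and the scene stay as the last step left them, time stands still between calls to the robot, and variables do not carry over. Pictures are saved under pics/ and viewed, at most 10 in all, crops included, and the job is handed in when it is done.

```bash
mkdir -p pics; cat > h.py <<'E'
import numpy as np, cv2
from rig import *
def intr(c):
    h,w=c["img"].shape[:2]; f=h/2/np.tan(np.radians(c["vertical_fov"])/2); return f,c["cx"],c["cy"],c["k1"]
def pose(c,s=None):
    if "cam_to_world" in c: return np.array(c["cam_to_world"])
    T=np.eye(4);T[:3,:3]=s["tcp_rot"];T[:3,3]=s["position"];return T@np.array(c["tool_from_camera"])
def ray(c,T,row,col):
    f,cx,cy,k=intr(c); d=np.array([(col-cx)/f,(row-cy)/f]);u=d.copy()
    for _ in range(30): u=d/(1+k*(u@u))
    v=T[:3,:3]@np.array([u[0],-u[1],-1]);return T[:3,3],v/np.linalg.norm(v)
def onz(c,T,row,col,z):
    o,v=ray(c,T,row,col);return o+v*(z-o[2])/v[2]
def proj(c,T,P):
    f,cx,cy,k=intr(c);q=np.linalg.inv(T)@np.append(P,1);u=np.array([q[0],-q[1]])/-q[2];u=u*(1+k*(u@u));return np.array([cy+f*u[1],cx+f*u[0]])
def tri(r):
    A=np.zeros((3,3));b=np.zeros(3)
    for o,v in r:
        M=np.eye(3)-np.outer(v,v);A+=M;b+=M@o
    return np.linalg.solve(A,b)
def save(name,img): cv2.imwrite("pics/"+name,img[:,:,::-1])
E
python3 - <<'E'
from h import *
s=read_state();print(s["position"],s["tcp_rot"],s["opening"],s["force"])
im=[]
for n in ("side","top"):
    c=capture(n);im.append(c["img"]);T=pose(c)
    print(n,intr(c),T.round(3).tolist())
    for t in ("glue","ramp","round_bottle","tape","screwdriver","glue_tip"):
        print(t,[(np.round(d["point"]).tolist(),round(d["p"],2),onz(c,T,*d["point"],{"ramp":.055,"glue_tip":.126}.get(t,0)).round(3).tolist()) for d in landmark_of(n,t)])
save("a.png",cv2.resize(im[0],(800,600)));save("b.png",cv2.resize(im[1],(800,600)))
E
```

```text
[0.165045   0.60209469 0.24057948] [[-9.64363557e-01  2.64579001e-01 -9.39206490e-04]
 [ 2.64580387e-01  9.64361633e-01 -1.96487078e-03]
 [ 3.85871154e-04 -2.14334539e-03 -9.99997629e-01]] 0.9973332767400581 [-0.17273724 -0.17481627  0.34836501]
side (np.float64(453.8680624195023), 281.9771392850005, 210.4058380598503, -0.08989349499002033) [[0.956, 0.192, -0.22, 0.287], [-0.292, 0.584, -0.758, -0.94], [-0.017, 0.789, 0.614, 0.788], [0.0, 0.0, 0.0, 1.0]]
glue [([185.0, 263.0], 0.74, [0.553, 0.173, 0.0]), ([172.0, 302.0], 0.65, [0.687, 0.201, 0.0])]
ramp [([255.0, 287.0], 0.78, [0.512, -0.203, 0.055]), ([352.0, 373.0], 0.76, [0.586, -0.506, 0.055]), ([282.0, 163.0], 0.6, [0.224, -0.2, 0.055])]
round_bottle [([208.0, 316.0], 0.61, [0.666, 0.014, 0.0])]
tape [([222.0, 223.0], 0.87, [0.4, 0.032, 0.0])]
screwdriver [([191.0, 353.0], 0.58, [0.799, 0.056, 0.0])]
glue_tip [([148.0, 268.0], 0.74, [0.572, 0.174, 0.126]), ([135.0, 299.0], 0.64, [0.683, 0.215, 0.126])]
top (np.float64(481.1610464420317), 272.592702489541, 216.90508036732086, -0.1476969825951377) [[-0.058, 0.971, -0.231, 0.256], [-0.998, -0.055, 0.019, -0.092], [0.006, 0.232, 0.973, 1.411], [0.0, 0.0, 0.0, 1.0]]
glue [([232.0, 175.0], 0.9, [0.56, 0.177, 0.0]), ([194.0, 165.0], 0.75, [0.68, 0.205, 0.0])]
ramp [([208.0, 412.0], 0.8, [0.58, -0.531, 0.055]), ([238.0, 305.0], 0.75, [0.51, -0.207, 0.055])]
round_bottle []
tape [([284.0, 230.0], 0.96, [0.397, 0.017, 0.0])]
screwdriver [([157.0, 216.0], 0.72, [0.793, 0.047, 0.0])]
glue_tip [([224.0, 169.0], 0.81, [0.558, 0.17, 0.126]), ([182.0, 158.0], 0.72, [0.679, 0.201, 0.126])]
```

View pics/a.png

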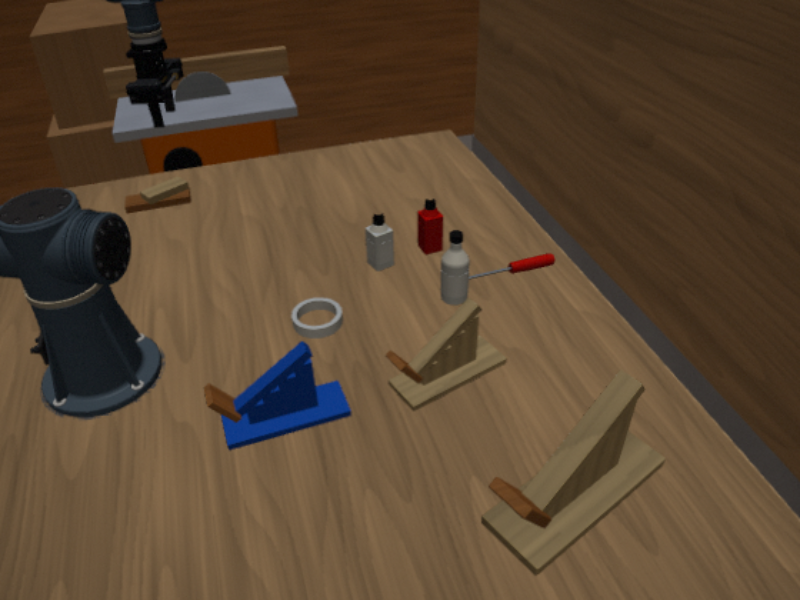

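View pics/b.png

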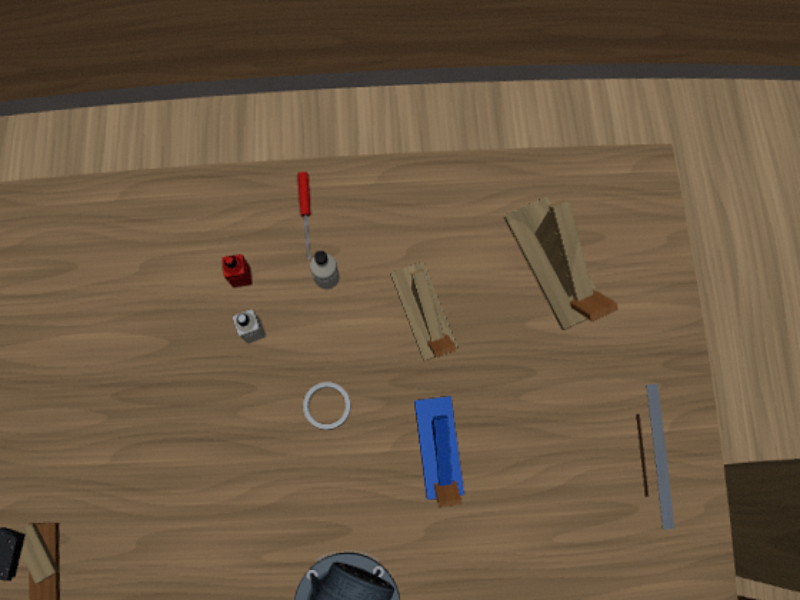

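Three ramp-like parts show (side view, 560x420 pixels): a blue one at (163,282), a small plywood one at (287,255) and a big plywood one at (373,352). The small plywood one at (0.51,-0.205) is meant, being neither blue nor the larger. Of the bottles, the white one at (263,185) is the glue and the red one at (302,172) is a decoy. I'll confirm this in one crop while fitting the poses.

```bash
cat > fit.py <<'E'
from h import *
from scipy.optimize import minimize
a=np.radians(35)
def box(x,y,z): return np.array([[i,j,k] for i in x for j in y for k in z],float)
def ramp_parts():
    R=np.array([[np.cos(a),0,-np.sin(a)],[0,1,0],[np.sin(a),0,np.cos(a)]])
    o=np.array([0,0,.055])
    rail=box((0,.148),(-.013,.013),(-.008,0))@R.T+o
    stop=box((-.012,0),(-.022,.022),(-.012,.05))@R.T+o
    foot=box((-.025,.175),(-.0375,.0375),(0,.014))
    web=np.vstack([rail*[1,.009/.013,1],np.array([[x,y,.014] for x in(.0,.12) for y in(-.009,.009)])])
    return [rail,stop,foot,web]
def glue_parts():
    t=np.linspace(0,6.28,16)
    cyl=lambda r,z:np.array([[r*np.cos(q),r*np.sin(q),z] for q in t])
    return [np.vstack([box((-.022,.022),(-.022,.022),(0,.09))]),np.vstack([cyl(.02,.09),cyl(.012,.1)]),np.vstack([cyl(.012,.1),cyl(.012,.126)])]
def render(c,T,parts,p):
    S=4;m=np.zeros((420*S,560*S),np.uint8);C,Sn=np.cos(p[2]),np.sin(p[2])
    for P in parts:
        W=P@np.array([[C,Sn,0],[-Sn,C,0],[0,0,1]])+[p[0],p[1],0]
        q=np.array([proj(c,T,w)[::-1] for w in W])
        cv2.fillConvexPoly(m,cv2.convexHull(((q+.5)*S).astype(np.int32)),255)
    return cv2.resize(m,(560,420),interpolation=cv2.INTER_AREA)/255.
def fit(views,parts,inits):
    def cost(x):
        p=x*[.01,.01,.1]; e=0
        for c,T,M in views:
            r=render(c,T,parts,p); e-=np.minimum(r,M).sum()/np.maximum(r,M).sum()
        return e/len(views)
    best=min((minimize(cost,np.array(i)/[.01,.01,.1],method="Nelder-Mead",options=dict(initial_simplex=np.array(i)/[.01,.01,.1]+np.array([[0,0,0],[1,0,0],[0,1,0],[0,0,1.5]]),maxfev=150)) for i in inits),key=lambda r:r.fun)
    return best.x*[.01,.01,.1],best.fun
E
cat > m1.py <<'E'
from fit import *
V={"ramp":[],"glue":[]};crop=[]
for n in("side","top"):
    c=capture(n);T=pose(c)
    for t,P in(("ramp",[.51,-.205,.055]),("glue",[.556,.175,0.05])):
        u=proj(c,T,P)
        ds=trace(n,t); ds=[(np.hypot(*(np.argwhere(d["pixels"]).mean(0)-u)),d) for d in ds]
        ds.sort(key=lambda q:q[0]); print(n,t,[(round(q[0]),q[1]["bbox"],round(q[1]["p"],2)) for q in ds])
        if ds: V[t].append((c,T,ds[0][1]["pixels"].astype(float)))
    im=c["img"].copy();
    crop.append(im[120:400,120:430] if n=="side" else im[120:400,140:450])
save("c.png",cv2.resize(np.hstack(crop),(800,361)))
print("ramp",fit(V["ramp"],ramp_parts(),[[.51,-.205,q] for q in(.0,.3)]))
for v in V["ramp"]: print(fit([v],ramp_parts(),[[.51,-.205,.2]]))
print("glue",fit(V["glue"],glue_parts(),[[.556,.175,q] for q in(-.4,0,.4,.8)]))
E
python3 m1.py
```

```text
side ramp [(25, [269.8, 205.2, 62.5, 61.0], 0.81), (107, [142.6, 240.4, 77.4, 57.4], 0.93), (128, [343.0, 262.5, 108.1, 108.8], 0.73)]
side glue [(2, [256.2, 149.5, 18.5, 39.1], 0.71), (38, [291.1, 140.1, 18.6, 36.3], 0.68)]
top ramp [(17, [290.2, 186.3, 28.1, 64.0], 0.7), (87, [301.5, 287.8, 22.2, 66.3], 0.56), (113, [385.0, 137.3, 48.8, 88.3], 0.66)]
top glue [(3, [164.8, 214.3, 17.6, 26.3], 0.93), (41, [155.4, 181.2, 22.4, 17.5], 0.72)]
ramp (array([ 0.51353133, -0.20898662,  0.32275287]), np.float64(-0.3298401446165443))
(array([ 0.51368468, -0.209873  ,  0.364344  ]), np.float64(-0.29474009683927727))
(array([ 0.51346669, -0.21291526,  0.13118582]), np.float64(-0.3721693377458818))
glue (array([0.56233418, 0.1711643 , 0.29950103]), np.float64(-0.8750346839482313))
```

View pics/c.png

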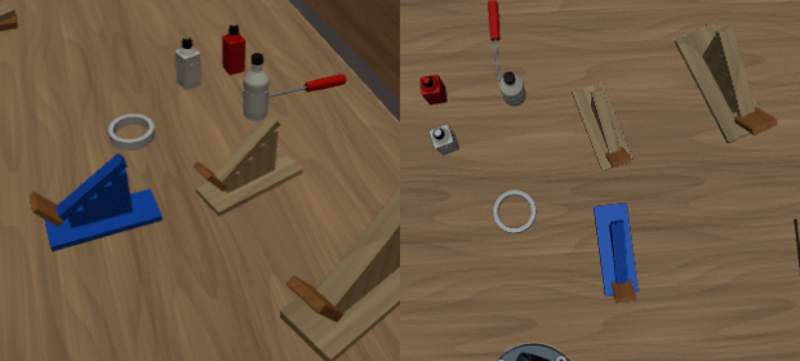

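The crop confirms it: small plywood rest in the middle, white glue left of and nearer than the round bottle. The masks cover the rest only partly, so I'll measure it with the wrist camera. First, where that camera looks.

```bash
cat > plan.py <<'E'
# print shift in tool cm / roll from current pose to a target
from h import *
import sys
def go(x,y,z,yaw=None):
    s=read_state();R=np.array(s["tcp_rot"]);d=R.T@(np.array([x,y,z])-s["position"])
    out=(d*100).round(2)
    cur=np.arctan2(R[1,0],R[0,0]); r=None
    if yaw is not None: r=-((yaw-cur+np.pi)%(2*np.pi)-np.pi)
    print("t cm",out,"roll",r,"cur yaw",cur,"t",s["time_s"],"J",np.round(s["joint_positions"],0))
if __name__=="__main__": go(*map(float,sys.argv[1:]))
E
python3 - <<'E'
from h import *
s=read_state();c=capture("wrist");print(intr(c),np.round(c["tool_from_camera"],3).tolist(),s["time_s"])
T=pose(c,s);print(onz(c,T,210,280,0))
for n,t in(("side","ramp"),):
    pass
E
python3 plan.py 0.40 0.20 0.35
```

```text
(np.float64(319.50116907794023), 279.36064907362197, 209.64947110203113, -0.05770844419486002) [[0.001, 0.961, 0.277, 0.076], [1.0, -0.001, -0.0, 0.0], [0.0, 0.277, -0.961, -0.143], [0.0, 0.0, 0.0, 1.0]] 1.0
[0.19995954 0.59413388 0.        ]
t cm [-33.29 -32.63 -10.85] roll None cur yaw 2.8737729116076616 t 1.05 J [ 64.  30.  82.   0.  68. -10.]
```

```bash
python3 -m jog '[{"tx":-3.2,"ty":-3.2,"tz":-0.75},{"tx":-3.2,"ty":-3.2,"tz":-0.75},{"tx":-3.2,"ty":-3.2,"tz":-0.75},{"tx":-3.2,"ty":-3.2,"tz":-0.75},{"tx":-3.2,"ty":-3.2,"tz":-0.75},{"tx":-3.2,"ty":-3.2,"tz":-0.75},{"tx":-3.2,"ty":-3.2,"tz":-0.75},{"tx":-3.2,"ty":-3.2,"tz":-0.75}]'
python3 -m jog '[{"tx":-3.2,"ty":-3.2},{"tx":-3.2,"ty":-3.2},{"tx":-3.2,"ty":-3.2},{"tx":-3.2,"ty":-3.2},{"tx":-3.2,"ty":-3.2},{"tx":-3.2,"ty":-3.2},{"tx":-3.2,"ty":-3.2},{}]'
cat > m2.py <<'E'
from fit import *
import sys,pickle
s=read_state();c=capture("wrist");T=pose(c,s)
print(s["position"],np.abs(s["qvel"]).max())
D={}
for t,P in(("ramp",[.54,-.205,.08]),("glue",[.56,.173,0.06])):
    u=proj(c,T,P);ds=trace("wrist",t);ds.sort(key=lambda d:np.hypot(*(np.argwhere(d["pixels"]).mean(0)-u)))
    print(t,u,[(d["bbox"],round(d["p"],2)) for d in ds]); D[t]=ds[0]["pixels"] if ds else None
pickle.dump((s,c,D),open("w.pkl","wb"))
im=c["img"].copy()
for m in D.values():
    if m is not None:
        k,_=cv2.findContours(m.astype(np.uint8),0,1);cv2.drawContours(im,k,-1,(0,255,255),1)
save(sys.argv[1],cv2.resize(im,(800,600)))
E
python3 m2.py d.png
```

```text
[0.16533655 0.6027096  0.24155463] 0.1394904044987643
ramp [503.66977003 -90.732404  ] []
glue [495.98255885  85.13712933] []$[0]: bad value
$[0]: bad value
```

View pics/d.png

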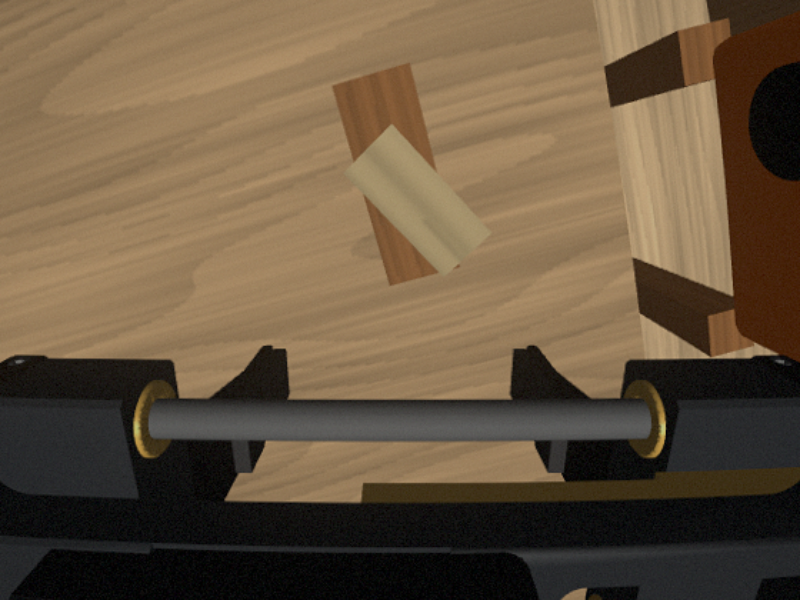

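Rows need every key, so none of those ran. The camera looks ahead along tool +x, with the gripper hiding everything behind, so I'll go beyond and higher.

```bash
python3 -m jog '[{"tx":-3.9,"ty":-2.8,"tz":-0.8,"roll":0,"jaw":1},{"tx":-3.9,"ty":-2.8,"tz":-0.8,"roll":0,"jaw":1},{"tx":-3.9,"ty":-2.8,"tz":-0.8,"roll":0,"jaw":1},{"tx":-3.9,"ty":-2.8,"tz":-0.8,"roll":0,"jaw":1},{"tx":-3.9,"ty":-2.8,"tz":-0.8,"roll":0,"jaw":1},{"tx":-3.9,"ty":-2.8,"tz":-0.8,"roll":0,"jaw":1},{"tx":-3.9,"ty":-2.8,"tz":-0.8,"roll":0,"jaw":1},{"tx":-3.9,"ty":-2.8,"tz":-0.8,"roll":0,"jaw":1}]'
python3 plan.py 0.68 -0.03 0.38
```

```text
time_s: 2.0
position: [0.4079, 0.3025, 0.3062]
tcp_rot: [[-0.964, 0.265, 0.001], [0.265, 0.964, 0.0], [-0.001, 0.001, -1.0]]
force: [0.3, 0.6, 0.0]
opening: 0.998
grasp_force: 0.0
t cm [-35.04 -24.87  -7.38] roll None cur yaw 2.873892515020359 t 2.0 J [ 24.  17.  94.   0.  69. -51.]
```

```bash
python3 -m jog '[{"tx":-4,"ty":-2.8,"tz":-0.8,"roll":0,"jaw":1},{"tx":-4,"ty":-2.8,"tz":-0.8,"roll":0,"jaw":1},{"tx":-4,"ty":-2.8,"tz":-0.8,"roll":0,"jaw":1},{"tx":-4,"ty":-2.8,"tz":-0.8,"roll":0,"jaw":1},{"tx":-4,"ty":-2.8,"tz":-0.8,"roll":0,"jaw":1},{"tx":-4,"ty":-2.8,"tz":-0.8,"roll":0,"jaw":1},{"tx":-4,"ty":-2.8,"tz":-0.8,"roll":0,"jaw":1},{"tx":-4,"ty":-2.8,"tz":-0.8,"roll":0,"jaw":1}]'
python3 -m jog '[{"tx":0,"ty":0,"tz":0,"roll":0,"jaw":1},{"tx":0,"ty":0,"tz":0,"roll":0,"jaw":1}]' >/dev/null
python3 m2.py e.png
```

```text
time_s: 2.8
position: [0.6572, 0.0017, 0.37]
tcp_rot: [[-0.964, 0.265, 0.0], [0.265, 0.964, 0.0], [-0.0, 0.0, -1.0]]
force: [0.3, 0.0, -0.3]
opening: 0.996
grasp_force: 0.0
[0.65652098 0.00232003 0.36893146] 2.594331576531159
ramp [133.97862644 107.28732095] [([62.1, 81.9, 88.3, 127.8], 0.88)]
glue [ 70.16306672 383.77520757] [([353.6, 46.8, 59.4, 52.8], 0.87), ([387.6, 133.9, 54.4, 40.7], 0.58), ([268.6, 154.2, 38.8, 50.4], 0.7)]
```

View pics/e.png

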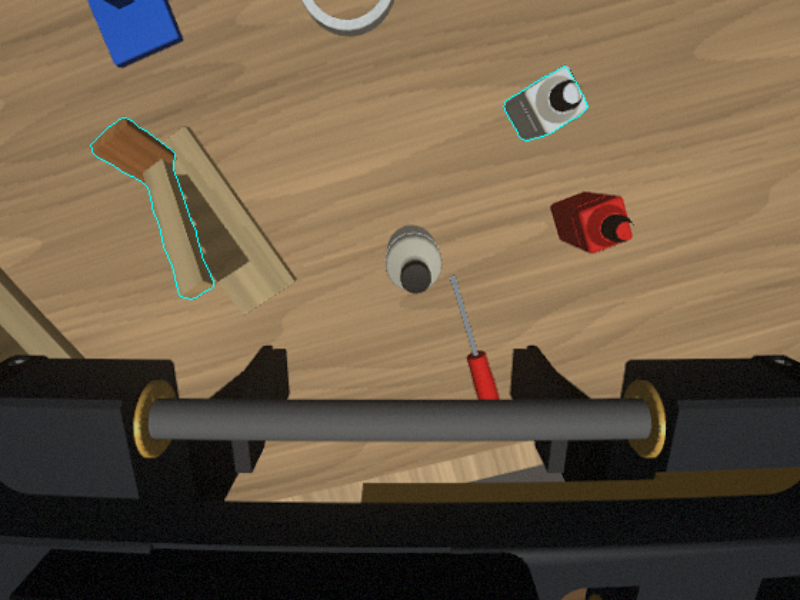

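The wrist view shows (800x600) the glue at (545,105), the rest's rail and stop at (95-215, 118-300), the red decoy at (592,222) and the round bottle at (413,258). The ramp mask is rail plus stop only, so I'll fit just those parts in all three views.

```bash
cat > m3.py <<'E'
from fit import *
import pickle
s,c,D=pickle.load(open("w.pkl","rb"));T=pose(c,s)
V={t:[(c,T,D[t].astype(float))] for t in D}
for n in("side","top"):
    c=capture(n);T=pose(c)
    for t,P in(("ramp",[.54,-.205,.08]),("glue",[.556,.175,0.05])):
        u=proj(c,T,P);ds=sorted(trace(n,t),key=lambda d:np.hypot(*(np.argwhere(d["pixels"]).mean(0)-u)))
        if ds and np.hypot(*(np.argwhere(ds[0]["pixels"]).mean(0)-u))<20: V[t].append((c,T,ds[0]["pixels"].astype(float)))
rp=ramp_parts()[:2]
for nm,vs in(("all",V["ramp"]),("w",V["ramp"][:1])): print("ramp",nm,len(vs),fit(vs,rp,[[.51,-.205,q] for q in(0,.25)]))
for nm,vs in(("all",V["glue"]),("w",V["glue"][:1])): print("glue",nm,len(vs),fit(vs,glue_parts(),[[.556,.175,q] for q in(-.2,.2,.5,.8)]))
E
python3 m3.py
```

```text
ramp all 3 (array([ 0.51418599, -0.21050681,  0.29803382]), np.float64(-0.8901448385582288))
ramp w 1 (array([ 0.51512292, -0.20941269,  0.30333705]), np.float64(-0.9101676307682138))
glue all 2 (array([0.56214641, 0.17008479, 0.28824757]), np.float64(-0.8991639912022595))
glue w 1 (array([0.5626244 , 0.16888322, 0.2812882 ]), np.float64(-0.9334572556797194))
```

Rest fitted at (0.5145,-0.210), uphill yaw 0.30. Glue fitted at (0.562,0.170), with faces at yaw 0.285. The jog only shifts and rolls, so I'll pinch the cap lightly and tip the bottle about its base edge, letting it swivel between the pads.

```bash
python3 -m jog '[{"tx":0,"ty":0,"tz":0,"roll":-0.14,"jaw":1},{"tx":0,"ty":0,"tz":0,"roll":-0.14,"jaw":1},{"tx":0,"ty":0,"tz":0,"roll":-0.14,"jaw":1},{"tx":0,"ty":0,"tz":0,"roll":-0.135,"jaw":1}]'
python3 plan.py 0.5622 0.170 0.20 3.43
```

```text
time_s: 3.85
position: [0.6561, 0.0038, 0.3697]
tcp_rot: [[-0.957, -0.289, 0.0], [-0.289, 0.957, -0.0], [-0.0, -0.0, -1.0]]
force: [0.1, -0.1, 0.4]
opening: 0.999
grasp_force: 0.0
t cm [ 4.19 18.63 16.97] roll 0.004924541058125342 cur yaw -2.8482607661214603 t 3.85 J [  -9.   27.   68.   -0.   86. -116.]
```

```bash
python3 -m jog '[{"tx":0.84,"ty":3.73,"tz":2.4,"roll":0,"jaw":1},{"tx":0.84,"ty":3.73,"tz":2.4,"roll":0,"jaw":1},{"tx":0.84,"ty":3.73,"tz":2.4,"roll":0,"jaw":1},{"tx":0.84,"ty":3.73,"tz":2.4,"roll":0,"jaw":1},{"tx":0.84,"ty":3.73,"tz":2.4,"roll":0,"jaw":1},{"tx":0,"ty":0,"tz":2.5,"roll":0,"jaw":1},{"tx":0,"ty":0,"tz":2.5,"roll":0,"jaw":1},{"tx":0,"ty":0,"tz":0,"roll":0,"jaw":1}]'
python3 - <<'E'
from h import *
r=[]
for n in("side","top"):
    c=capture(n);T=pose(c)
    ds=landmark_of(n,"glue_tip");u=proj(c,T,[.562,.17,.126])
    for d in ds: print(n,u.round(1),np.round(d["point"],1),d["p"],onz(c,T,*d["point"],.126))
E
python3 plan.py 0.5622 0.170 0.131 3.43
```

```text
time_s: 4.65
position: [0.5604, 0.1708, 0.1965]
tcp_rot: [[-0.959, -0.284, -0.007], [-0.284, 0.959, -0.001], [0.007, 0.001, -1.0]]
force: [-0.1, -0.4, -0.3]
opening: 0.999
grasp_force: 0.0
side [148.7 264.6] [137.1 301.2] 0.9 [0.68451304 0.20145219 0.126     ]
side [148.7 264.6] [149.1 267.7] 0.88 [0.56993544 0.16492877 0.126     ]
top [222.2 168.6] [221.2 169.1] 0.66 [0.56481134 0.16871736 0.126     ]
top [222.2 168.6] [183.3 158.8] 0.63 [0.67595494 0.19742493 0.126     ]
t cm [0.24 0.03 7.01] roll -0.0014847444525436515 cur yaw -2.8546700516321306 t 4.85 J [   6.   30.   90.    0.   60. -100.]
```

```bash
python3 -m jog '[{"tx":0.2,"ty":0,"tz":3,"roll":0,"jaw":0.8},{"tx":0,"ty":0,"tz":3,"roll":0,"jaw":0.6},{"tx":0,"ty":0,"tz":1.0,"roll":0,"jaw":0.5},{"tx":0,"ty":0,"tz":0,"roll":0,"jaw":0.4},{"tx":0,"ty":0,"tz":0,"roll":0,"jaw":0.3},{"tx":0,"ty":0,"tz":0,"roll":0,"jaw":0.25},{"tx":0,"ty":0,"tz":0,"roll":0,"jaw":0.2},{"tx":0,"ty":0,"tz":0,"roll":0,"jaw":0.2}]'
python3 -m jog '[{"tx":0,"ty":0,"tz":0,"roll":0,"jaw":0.2},{"tx":0,"ty":0,"tz":0,"roll":0,"jaw":0.2},{"tx":0,"ty":0,"tz":0,"roll":0,"jaw":0.2}]'
```

```text
time_s: 5.65
position: [0.5618, 0.1699, 0.1305]
tcp_rot: [[-0.959, -0.283, 0.002], [-0.283, 0.959, 0.0], [-0.002, -0.0, -1.0]]
force: [0.5, 0.3, 0.1]
opening: 0.355
grasp_force: 0.0
time_s: 5.95
position: [0.5615, 0.1701, 0.1301]
tcp_rot: [[-0.959, -0.283, 0.001], [-0.283, 0.959, 0.0], [-0.001, 0.0, -1.0]]
force: [-1.0, 1.2, 2.7]
opening: 0.259
grasp_force: 30.0
```

```bash
python3 -m jog '[{"tx":0.3,"ty":0,"tz":0,"roll":0,"jaw":0.2},{"tx":0.3,"ty":0,"tz":0,"roll":0,"jaw":0.2},{"tx":0.3,"ty":0,"tz":0,"roll":0,"jaw":0.2},{"tx":0.3,"ty":0,"tz":0,"roll":0,"jaw":0.2}]'
cat > look.py <<'E'
from fit import *
import sys
s=read_state();print("tcp",np.round(s["position"],4),"F",np.round(s["force"],1))
for n in("side",):
    c=capture(n)
    if len(sys.argv)>1: u=proj(c,pose(c),s["position"]).astype(int);save(sys.argv[1],cv2.resize(c["img"][max(u[0]-70,0):u[0]+80,max(u[1]-90,0):u[1]+90],(720,600)))
r=[]
for t in("glue","glue_tip"):
  for n in("side","top"):
    c=capture(n);T=pose(c)
    ds=landmark_of(n,t)
    print(t,n,[(onz(c,T,*d["point"],.03 if t=="glue" else s["position"][2]-.01).round(3).tolist(),round(d["p"],2)) for d in ds])
E
python3 look.py f.png
```

```text
time_s: 6.35
position: [0.552, 0.167, 0.1312]
tcp_rot: [[-0.959, -0.283, 0.006], [-0.283, 0.959, 0.001], [-0.006, -0.001, -1.0]]
force: [0.7, 2.4, 8.4]
opening: 0.256
grasp_force: 30.0
tcp [0.552  0.167  0.1312] F [0.7 2.4 8.4]
glue side [([0.674, 0.147, 0.03], 0.96), ([0.547, 0.129, 0.03], 0.8)]
glue top [([0.563, 0.159, 0.03], 0.53), ([0.674, 0.193, 0.03], 0.47)]
glue_tip side [([0.689, 0.227, 0.121], 0.88), ([0.551, 0.172, 0.121], 0.81)]
glue_tip top [([0.683, 0.195, 0.121], 0.52), ([0.555, 0.168, 0.121], 0.49)]
```

View pics/f.png

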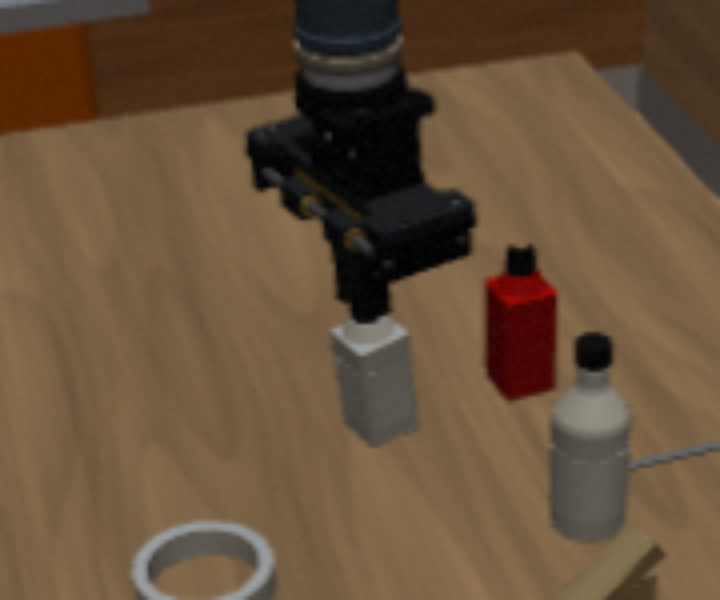

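It is tilting properly: the base stays put and the top leans left, with about 8 N of lift. I'll follow the arc slowly.

```bash
python3 -m jog '[{"tx":0.44,"ty":0,"tz":-0.03,"roll":0,"jaw":0.2},{"tx":0.44,"ty":0,"tz":-0.03,"roll":0,"jaw":0.2},{"tx":0.44,"ty":0,"tz":-0.03,"roll":0,"jaw":0.2},{"tx":0.56,"ty":0,"tz":0.06,"roll":0,"jaw":0.2},{"tx":0.56,"ty":0,"tz":0.06,"roll":0,"jaw":0.2},{"tx":0.56,"ty":0,"tz":0.06,"roll":0,"jaw":0.2}]'
python3 look.py g.png
```

```text
time_s: 7.4
position: [0.522, 0.158, 0.1299]
tcp_rot: [[-0.959, -0.283, 0.004], [-0.283, 0.959, 0.0], [-0.004, -0.001, -1.0]]
force: [0.1, -0.4, 5.5]
opening: 0.255
grasp_force: 30.0
tcp [0.522  0.158  0.1299] F [ 0.1 -0.4  5.5]
glue side [([0.551, 0.131, 0.03], 0.73), ([0.673, 0.162, 0.03], 0.72)]
glue top [([0.665, 0.193, 0.03], 0.58)]
glue_tip side [([0.681, 0.207, 0.12], 0.93), ([0.535, 0.164, 0.12], 0.65)]
glue_tip top [([0.682, 0.195, 0.12], 0.62), ([0.644, 0.004, 0.12], 0.19)]
```

View pics/g.png

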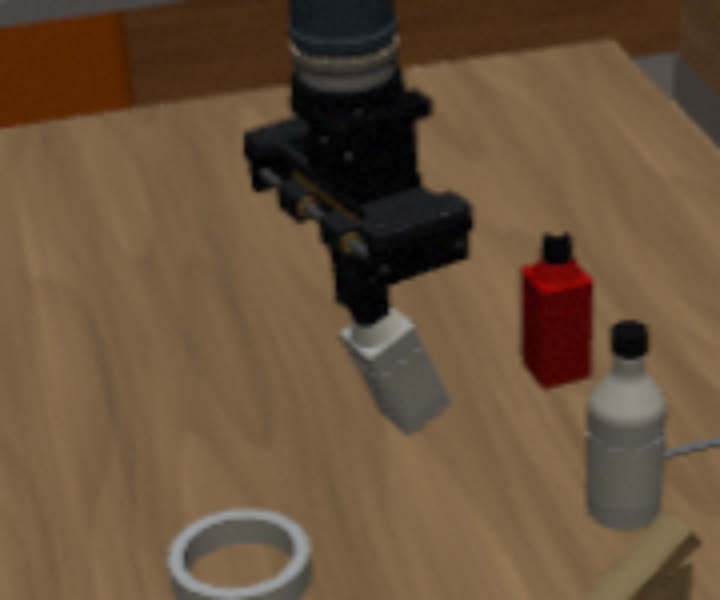

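It leans about 20-25°, edge on the bench. Continuing the arc.

```bash
python3 -m jog '[{"tx":0.51,"ty":0,"tz":0.13,"roll":0,"jaw":0.2},{"tx":0.51,"ty":0,"tz":0.13,"roll":0,"jaw":0.2},{"tx":0.51,"ty":0,"tz":0.13,"roll":0,"jaw":0.2},{"tx":0.51,"ty":0,"tz":0.13,"roll":0,"jaw":0.2},{"tx":0.48,"ty":0,"tz":0.22,"roll":0,"jaw":0.2},{"tx":0.48,"ty":0,"tz":0.22,"roll":0,"jaw":0.2},{"tx":0.48,"ty":0,"tz":0.22,"roll":0,"jaw":0.2},{"tx":0.48,"ty":0,"tz":0.22,"roll":0,"jaw":0.2}]'
python3 -m jog '[{"tx":0.43,"ty":0,"tz":0.3,"roll":0,"jaw":0.2},{"tx":0.43,"ty":0,"tz":0.3,"roll":0,"jaw":0.2},{"tx":0.43,"ty":0,"tz":0.3,"roll":0,"jaw":0.2},{"tx":0.43,"ty":0,"tz":0.3,"roll":0,"jaw":0.2},{"tx":0.38,"ty":0,"tz":0.37,"roll":0,"jaw":0.2},{"tx":0.38,"ty":0,"tz":0.37,"roll":0,"jaw":0.2},{"tx":0.38,"ty":0,"tz":0.37,"roll":0,"jaw":0.2},{"tx":0.38,"ty":0,"tz":0.37,"roll":0,"jaw":0.2}]'
```

```text
time_s: 8.65
position: [0.4826, 0.1465, 0.1144]
tcp_rot: [[-0.959, -0.283, 0.0], [-0.283, 0.959, -0.0], [-0.0, -0.0, -1.0]]
force: [1.4, -0.0, 1.0]
opening: 0.257
grasp_force: 30.0
time_s: 9.45
position: [0.4521, 0.1375, 0.0875]
tcp_rot: [[-0.959, -0.283, 0.001], [-0.283, 0.959, 0.0], [-0.001, -0.0, -1.0]]
force: [0.4, 0.2, -0.0]
opening: 0.259
grasp_force: 30.0
```

```bash
python3 -m jog '[{"tx":0.31,"ty":0,"tz":0.43,"roll":0,"jaw":0.2},{"tx":0.31,"ty":0,"tz":0.43,"roll":0,"jaw":0.2},{"tx":0.31,"ty":0,"tz":0.43,"roll":0,"jaw":0.2},{"tx":0.31,"ty":0,"tz":0.43,"roll":0,"jaw":0.2},{"tx":0.23,"ty":0,"tz":0.48,"roll":0,"jaw":0.2},{"tx":0.23,"ty":0,"tz":0.48,"roll":0,"jaw":0.2},{"tx":0.23,"ty":0,"tz":0.48,"roll":0,"jaw":0.2},{"tx":0.23,"ty":0,"tz":0.48,"roll":0,"jaw":0.2}]'
python3 look.py hh.png
```

```text
time_s: 10.25
position: [0.4312, 0.1314, 0.0511]
tcp_rot: [[-0.959, -0.283, 0.0], [-0.283, 0.959, 0.0], [-0.0, -0.0, -1.0]]
force: [1.3, 0.2, 0.3]
opening: 0.26
grasp_force: 30.0
tcp [0.4312 0.1314 0.0511] F [1.3 0.2 0.3]
glue side [([0.663, 0.15, 0.03], 0.9), ([0.524, 0.145, 0.03], 0.71)]
glue top [([0.674, 0.186, 0.03], 0.94), ([0.541, 0.167, 0.03], 0.64)]
glue_tip side [([0.424, 0.128, 0.041], 0.9), ([0.728, 0.37, 0.041], 0.63)]
glue_tip top [([0.72, 0.221, 0.041], 0.61)]
```

View pics/hh.png

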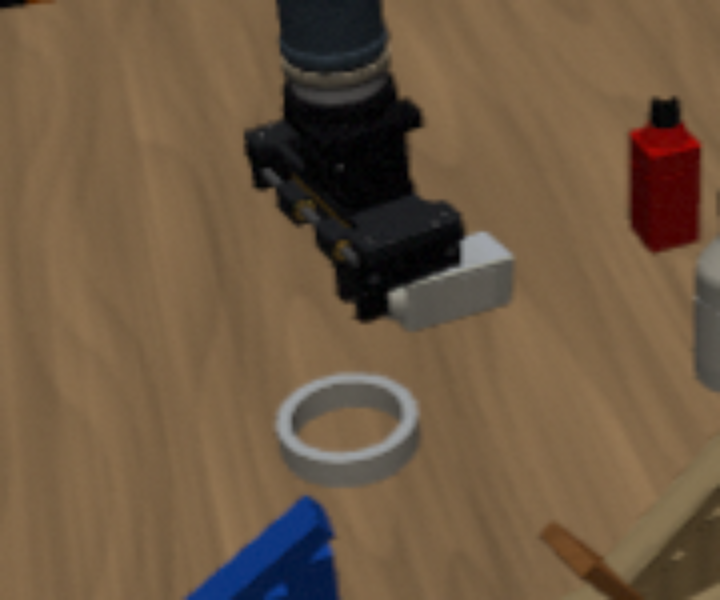

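Nearly flat, about 80°. Last part slowly.

```bash
python3 -m jog '[{"tx":0.14,"ty":0,"tz":0.4,"roll":0,"jaw":0.2},{"tx":0.14,"ty":0,"tz":0.4,"roll":0,"jaw":0.2},{"tx":0.12,"ty":0,"tz":0.35,"roll":0,"jaw":0.2},{"tx":0.1,"ty":0,"tz":0.25,"roll":0,"jaw":0.2},{"tx":0.03,"ty":0,"tz":0.2,"roll":0,"jaw":0.2},{"tx":0,"ty":0,"tz":0.15,"roll":0,"jaw":0.2},{"tx":0,"ty":0,"tz":0,"roll":0,"jaw":0.2}]'
```

```text
time_s: 11.4
position: [0.4243, 0.1295, 0.0342]
tcp_rot: [[-0.959, -0.284, -0.004], [-0.284, 0.959, -0.001], [0.004, 0.0, -1.0]]
force: [-2.2, -3.4, 10.2]
opening: 0.26
grasp_force: 30.0
```

It is bearing on the bench (10 N up). Let go gently, rise, then look.

```bash
python3 -m jog '[{"tx":0,"ty":0,"tz":0,"roll":0,"jaw":0.3},{"tx":0,"ty":0,"tz":0,"roll":0,"jaw":0.45},{"tx":0,"ty":0,"tz":0,"roll":0,"jaw":0.6},{"tx":0,"ty":0,"tz":0,"roll":0,"jaw":0.7},{"tx":0,"ty":0,"tz":-2,"roll":0,"jaw":0.8},{"tx":0,"ty":0,"tz":-4,"roll":0,"jaw":0.9},{"tx":-3,"ty":0,"tz":-4,"roll":0,"jaw":1},{"tx":-4,"ty":0,"tz":-3,"roll":0,"jaw":1}]'
python3 -m jog '[{"tx":-4,"ty":0,"tz":-2.5,"roll":0,"jaw":1},{"tx":-4,"ty":0,"tz":-2.5,"roll":0,"jaw":1},{"tx":-4,"ty":0,"tz":-2.5,"roll":0,"jaw":1},{"tx":-4,"ty":0,"tz":-2,"roll":0,"jaw":1},{"tx":-3,"ty":0,"tz":0,"roll":0,"jaw":1},{"tx":0,"ty":0,"tz":0,"roll":0,"jaw":1},{"tx":0,"ty":0,"tz":0,"roll":0,"jaw":1}]'
cat > m4.py <<'E'
from fit import *
def lying():
    t=np.linspace(0,6.28,16)
    cyl=lambda r,z:np.array([[z,r*np.cos(q),r*np.sin(q)+.022] for q in t])
    return [box((0,.09),(-.022,.022),(0,.044)),np.vstack([cyl(.02,.09),cyl(.012,.1)]),np.vstack([cyl(.012,.1),cyl(.012,.126)])]
V=[];I=[]
for n in("wrist","side","top"):
    s=read_state();c=capture(n);T=pose(c,s);I.append(c["img"])
    u=proj(c,T,[.49,.148,.022])
    ds=sorted(trace(n,"glue"),key=lambda d:np.hypot(*(np.argwhere(d["pixels"]).mean(0)-u)))
    print(n,[(d["bbox"],round(d["p"],2),np.round(np.hypot(*(np.argwhere(d["pixels"]).mean(0)-u)))) for d in ds])
    if ds and np.hypot(*(np.argwhere(ds[0]["pixels"]).mean(0)-u))<25: V.append((c,T,ds[0]["pixels"].astype(float)))
for vs in [V]+[[v] for v in V]: print(fit(vs,lying(),[[.54,.164,q] for q in(3.43,)]))
save("i.png",cv2.resize(I[0],(800,600)))
E
python3 m4.py
```

```text
time_s: 12.2
position: [0.4918, 0.1499, 0.1659]
tcp_rot: [[-0.959, -0.283, -0.002], [-0.283, 0.959, -0.0], [0.002, 0.0, -1.0]]
force: [2.0, -0.4, -1.3]
opening: 0.85
grasp_force: 0.0
time_s: 12.9
position: [0.6746, 0.2036, 0.2574]
tcp_rot: [[-0.959, -0.283, -0.003], [-0.283, 0.959, -0.001], [0.003, 0.0, -1.0]]
force: [0.2, -0.4, -0.3]
opening: 1.002
grasp_force: 0.0
wrist [([258.4, 0.0, 43.9, 61.2], 0.65, np.float64(23.0)), ([248.4, 165.3, 44.1, 56.4], 0.78, np.float64(189.0))]
side [([221.5, 175.7, 42.7, 21.6], 0.9, np.float64(1.0)), ([294.3, 140.2, 14.9, 34.0], 0.66, np.float64(62.0))]
top [([172.7, 231.9, 23.6, 49.6], 0.96, np.float64(1.0)), ([153.6, 179.2, 23.4, 20.9], 0.72, np.float64(66.0))]
(array([0.53770939, 0.16190829, 3.4404722 ]), np.float64(-0.9295977514667335))
(array([0.5372525 , 0.16332103, 3.46682357]), np.float64(-0.9603352310773511))
(array([0.53683338, 0.16320695, 3.44780929]), np.float64(-0.9113748129142613))
(array([0.53844568, 0.16044421, 3.41583803]), np.float64(-0.9331811192395508))
```

View pics/i.png

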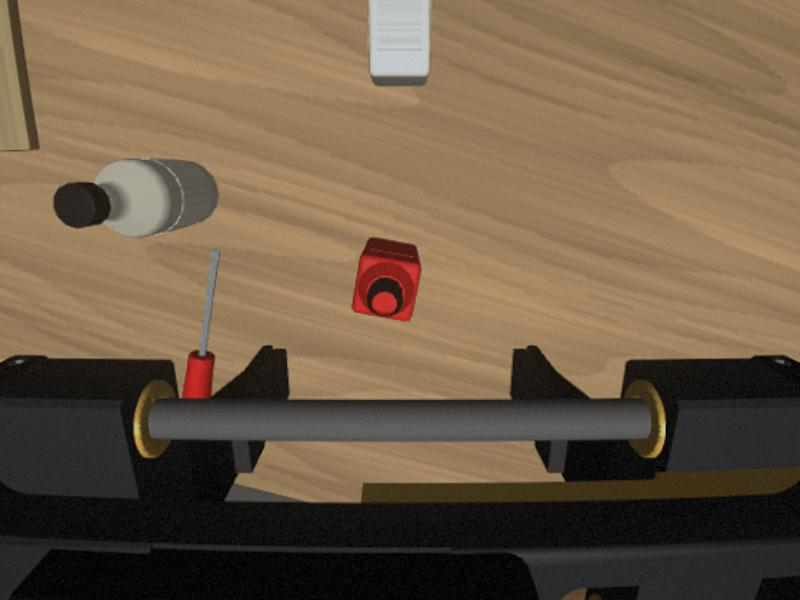

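The bottle lies flat, base at (0.5375,0.1625), cap along yaw 3.443, in line with the tool. The fresh hold will be 40 mm from the base.

```bash
python3 plan.py 0.4993 0.1508 0.034 3.443
```

```text
t cm [18.27 -0.08 22.51] roll -0.0142707424491757 cur yaw -2.8544560496287623 t 13.2 J [  8.  36.  68.  -0.  76. -99.]
```

```bash
python3 -m jog '[{"tx":3.65,"ty":0,"tz":1,"roll":-0.014,"jaw":1},{"tx":3.65,"ty":0,"tz":1,"roll":0,"jaw":1},{"tx":3.65,"ty":0,"tz":1,"roll":0,"jaw":1},{"tx":3.65,"ty":0,"tz":1,"roll":0,"jaw":1},{"tx":3.65,"ty":0,"tz":1,"roll":0,"jaw":1},{"tx":0,"ty":0,"tz":4,"roll":0,"jaw":1},{"tx":0,"ty":0,"tz":4,"roll":0,"jaw":1},{"tx":0,"ty":0,"tz":4,"roll":0,"jaw":1}]'
python3 -m jog '[{"tx":0,"ty":0,"tz":3,"roll":0,"jaw":1},{"tx":0,"ty":0,"tz":2.5,"roll":0,"jaw":0.9},{"tx":0,"ty":0,"tz":0,"roll":0,"jaw":0.75},{"tx":0,"ty":0,"tz":0,"roll":0,"jaw":0.6},{"tx":0,"ty":0,"tz":0,"roll":0,"jaw":0.5},{"tx":0,"ty":0,"tz":0,"roll":0,"jaw":0.4},{"tx":0,"ty":0,"tz":0,"roll":0,"jaw":0.4},{"tx":0,"ty":0,"tz":0,"roll":0,"jaw":0.4}]'
python3 -m jog '[{"tx":0,"ty":0,"tz":0,"roll":0,"jaw":0.4},{"tx":0,"ty":0,"tz":0,"roll":0,"jaw":0.4}]'; python3 m4.py
```

```text
time_s: 14.0
position: [0.5012, 0.1498, 0.0889]
tcp_rot: [[-0.955, -0.296, 0.003], [-0.296, 0.955, 0.0], [-0.003, -0.001, -1.0]]
force: [0.5, -0.4, -0.3]
opening: 1.003
grasp_force: 0.0
time_s: 14.8
position: [0.5016, 0.1502, 0.0351]
tcp_rot: [[-0.955, -0.296, 0.002], [-0.296, 0.955, 0.001], [-0.002, -0.0, -1.0]]
force: [-0.6, 1.1, 6.2]
opening: 0.501
grasp_force: 30.0
time_s: 15.0
position: [0.5016, 0.1502, 0.0351]
tcp_rot: [[-0.955, -0.296, 0.002], [-0.296, 0.955, 0.001], [-0.002, -0.0, -1.0]]
force: [-0.3, 1.4, 6.7]
opening: 0.503
grasp_force: 30.0
wrist [([233.7, 92.9, 95.6, 247.4], 0.83, np.float64(28.0))]
side [([221.0, 180.9, 42.7, 14.9], 0.91, np.float64(5.0)), ([291.3, 140.5, 17.6, 31.8], 0.69, np.float64(62.0))]
top [([182.3, 253.8, 13.8, 25.7], 0.66, np.float64(13.0)), ([152.4, 178.6, 24.9, 21.4], 0.62, np.float64(67.0))]
(array([0.53683629, 0.16376335, 3.47845691]), np.float64(-0.4728260013718183))
(array([0.53647366, 0.1629895 , 3.46141614]), np.float64(-0.6288584941838169))
(array([0.5331269 , 0.16642635, 3.52342796]), np.float64(-0.32495066660249317))
```

Held at 38 mm from the base, opening 43.7 mm. Lift and carry to above the rest.

```bash
python3 -m jog '[{"tx":0,"ty":0,"tz":-1,"roll":0,"jaw":0.4},{"tx":0,"ty":0,"tz":-2.5,"roll":0,"jaw":0.4},{"tx":0,"ty":0,"tz":-3.5,"roll":0,"jaw":0.4},{"tx":0,"ty":0,"tz":-3.5,"roll":0,"jaw":0.4},{"tx":0,"ty":0,"tz":-3.5,"roll":0,"jaw":0.4},{"tx":0,"ty":0,"tz":-3,"roll":0,"jaw":0.4},{"tx":0,"ty":0,"tz":-2,"roll":0,"jaw":0.4},{"tx":0,"ty":0,"tz":0,"roll":0,"jaw":0.4}]'
python3 plan.py 0.5814 -0.1898 0.215 3.4416
```

```text
time_s: 16.1
position: [0.5026, 0.15, 0.2271]
tcp_rot: [[-0.955, -0.297, 0.007], [-0.297, 0.955, 0.0], [-0.007, -0.002, -1.0]]
force: [1.1, 0.1, -1.9]
opening: 0.506
grasp_force: 30.0
t cm [  2.57 -34.79   1.26] roll 0.0014493473097729748 cur yaw -2.840135959869812 t 16.1 J [   4.   23.   98.   -0.   59. -103.]
```

```bash
python3 -m jog '[{"tx":0.2,"ty":-3,"tz":0,"roll":0,"jaw":0.4},{"tx":0.34,"ty":-4.5,"tz":0,"roll":0,"jaw":0.4},{"tx":0.34,"ty":-4.6,"tz":0,"roll":0,"jaw":0.4},{"tx":0.34,"ty":-4.6,"tz":0,"roll":0,"jaw":0.4},{"tx":0.34,"ty":-4.6,"tz":0,"roll":0,"jaw":0.4},{"tx":0.34,"ty":-4.6,"tz":0,"roll":0,"jaw":0.4},{"tx":0.34,"ty":-4.6,"tz":0,"roll":0,"jaw":0.4},{"tx":0.33,"ty":-4.2,"tz":0,"roll":0,"jaw":0.4}]'
python3 -m jog '[{"tx":0,"ty":0,"tz":0,"roll":0,"jaw":0.4},{"tx":0,"ty":0,"tz":0,"roll":0,"jaw":0.4},{"tx":0,"ty":0,"tz":0,"roll":0,"jaw":0.4}]'
cat > m5.py <<'E'
from fit import *
import sys,itertools
# bottle pose relative to ramp: fit from points: base origin and tip by triangulation; ramp frame coords
yr=.30;C,S=np.cos(yr),np.sin(yr)
B=np.array([[C,S,0],[-S,C,0],[0,0,1]]);O=np.array([.5145,-.2105,.055])
s=read_state();print("tcp X,Y,Z mm",((B@(np.array(s["position"])-O))*1000).round(1),"F",B@np.array(s["force"]))
def cylp(r,z): return [[r*np.cos(q),r*np.sin(q),z] for q in np.linspace(0,6.28,12)]
parts=[box((-.022,.022),(-.022,.022),(0,.09)),np.array(cylp(.02,.09)+cylp(.012,.1)),np.array(cylp(.012,.1)+cylp(.012,.126))]
def rend(c,T,p):  # p: X,Y,Z (m) of base origin in level ramp frame, pitch nose-down, yaw
    ph,ya=p[3],p[4];z=np.array([-np.cos(ph),0,-np.sin(ph)]);y=np.array([0,1,0.]);x=np.cross(y,z)
    R=np.column_stack([x,y,z]);Rz=np.array([[np.cos(ya),-np.sin(ya),0],[np.sin(ya),np.cos(ya),0],[0,0,1]]);M=B.T@Rz@R
    m=np.zeros((840,1120),np.uint8)
    for P in parts:
        q=np.array([proj(c,T,w)[::-1] for w in P@M.T+B.T@np.array(p[:3])+O]);cv2.fillConvexPoly(m,cv2.convexHull(((q+.5)*2).astype(np.int32)),255)
    return cv2.resize(m,(560,420),interpolation=cv2.INTER_AREA)/255.
def fitb(V,p0):
    sc=np.array([.005,.005,.005,.1,.1])
    f=lambda x:-sum(np.minimum(r,M).sum()/np.maximum(r,M).sum() for c,T,M in V for r in[rend(c,T,x*sc)])/len(V)
    r=minimize(f,np.array(p0)/sc,method="Nelder-Mead",options=dict(maxfev=400,initial_simplex=np.array(p0)/sc+np.vstack([np.zeros(5),np.eye(5)])));return r.x*sc*[1e3,1e3,1e3,57.3,57.3],r.fun
E
cat > m6.py <<'E'
from m5 import *
p0=eval(sys.argv[1]);V=[];I=[]
for n in("side","top"):
    c=capture(n);T=pose(c);u=np.argwhere(rend(c,T,p0)>.5).mean(0)
    ds=sorted(trace(n,"glue"),key=lambda d:np.hypot(*(np.argwhere(d["pixels"]).mean(0)-u)))
    if ds: 
        e=np.hypot(*(np.argwhere(ds[0]["pixels"]).mean(0)-u));print(n,e.round(1))
        if e<20:V.append((c,T,ds[0]["pixels"].astype(float)))
    u=u.astype(int);I.append(cv2.resize(c["img"][u[0]-60:u[0]+60,u[1]-40:u[1]+40],(400,600)))
if len(sys.argv)>2: save(sys.argv[2],np.hstack(I))
print(np.round(fitb(V,p0)[0],1))
E
python3 m6.py '[.108,0,.125,0,0]'
```

```text
time_s: 16.9
position: [0.5785, -0.1909, 0.222]
tcp_rot: [[-0.955, -0.296, -0.003], [-0.296, 0.955, 0.001], [0.002, 0.002, -1.0]]
force: [0.5, 0.1, -2.6]
opening: 0.503
grasp_force: 30.0
time_s: 17.2
position: [0.5781, -0.1877, 0.2225]
tcp_rot: [[-0.955, -0.297, -0.003], [-0.297, 0.955, 0.002], [0.003, 0.003, -1.0]]
force: [-0.2, -0.3, -2.4]
opening: 0.504
grasp_force: 30.0
tcp X,Y,Z mm [ 67.5   3.  167.5] F [-0.32273082 -0.19994239 -2.38815337]
side 10.7
top 21.2
[ 95.4   4.7 148.8 -12.6  11.5]
```

```bash
cat > m7.py <<'E'
from m5 import *
for k in range(3):
    s=read_state();c=capture("wrist");T=pose(c,s)
    print("tcp",((B@(np.array(s["position"])-O))*1000).round(1))
    if k<2:
      for t,z in(("ramp",.055),("glue_tip",s["position"][2]-.013)):
        for d in landmark_of("wrist",t): print(t,round(d["p"],2),np.round(d["point"]),(B@(onz(c,T,*d["point"],z)-O)*1000).round(1))
ds=trace("wrist","ramp")
for d in ds:
    M=d["pixels"].astype(float);a=np.argwhere(d["pixels"]);print("mask",d["bbox"],d["p"],len(a))
g=trace("wrist","glue")
for d in g:print("glue",d["bbox"],d["p"])
E
python3 m7.py
```

```text
tcp X,Y,Z mm [ 68.5   2.8 168.8] F [-0.01085612 -0.17892925 -2.25149602]
tcp [ 68.5   2.8 168.8]
glue_tip 0.8 [ 92. 279.] [-18.8   2.1 155.8]
tcp [ 68.6   2.  169.2]
glue_tip 0.9 [ 94. 282.] [-18.    2.9 156.2]
tcp [ 68.5   1.5 169.1]
mask [250.0, 76.5, 57.3, 36.1] 0.73 951
mask [229.8, 90.4, 101.2, 246.9] 0.49 17201
glue [234.8, 88.4, 96.7, 253.2] 0.7
```

The stop and cap line up in the wrist view to about 1-2 px. Shift 1 mm and lower to just above contact.

```bash
python3 -m jog '[{"tx":-0.15,"ty":-0.1,"tz":1.5,"roll":0,"jaw":0.4},{"tx":0,"ty":0,"tz":1.5,"roll":0,"jaw":0.4},{"tx":0,"ty":0,"tz":1.2,"roll":0,"jaw":0.4},{"tx":0,"ty":0,"tz":0.8,"roll":0,"jaw":0.4},{"tx":0,"ty":0,"tz":0.3,"roll":0,"jaw":0.4},{"tx":0,"ty":0,"tz":0.2,"roll":0,"jaw":0.4},{"tx":0,"ty":0,"tz":0.2,"roll":0,"jaw":0.4}]'; python3 m5.py
```

```text
time_s: 18.55
position: [0.5816, -0.1898, 0.1672]
tcp_rot: [[-0.955, -0.297, 0.001], [-0.297, 0.955, -0.001], [-0.001, -0.001, -1.0]]
force: [-1.3, 0.1, 0.2]
opening: 0.502
grasp_force: 30.0
tcp X,Y,Z mm [ 7.020e+01 -1.000e-01  1.122e+02] F [-1.1883764   0.51843382  0.15703847]
```

Contact is just starting. Now turn it down onto the rail along the arc.

```bash
python3 -m jog '[{"tx":0.12,"ty":0,"tz":0.17,"roll":0,"jaw":0.4},{"tx":0.12,"ty":0,"tz":0.17,"roll":0,"jaw":0.4},{"tx":0.12,"ty":0,"tz":0.2,"roll":0,"jaw":0.4},{"tx":0.1,"ty":0,"tz":0.2,"roll":0,"jaw":0.4}]'; python3 m5.py
python3 -m jog '[{"tx":0.1,"ty":0,"tz":0.2,"roll":0,"jaw":0.4},{"tx":0.09,"ty":0,"tz":0.2,"roll":0,"jaw":0.4},{"tx":0.08,"ty":0,"tz":0.22,"roll":0,"jaw":0.4},{"tx":0,"ty":0,"tz":0,"roll":0,"jaw":0.4}]';python3 m7.py
```

```text
time_s: 18.95
position: [0.578, -0.1917, 0.1618]
tcp_rot: [[-0.955, -0.297, 0.004], [-0.297, 0.955, -0.002], [-0.003, -0.003, -1.0]]
force: [-0.4, 0.8, 6.3]
opening: 0.511
grasp_force: 30.0
tcp X,Y,Z mm [ 66.3  -0.8 106.8] F [-0.15092935  0.86719559  6.28178998]
time_s: 19.35
position: [0.575, -0.1925, 0.1551]
tcp_rot: [[-0.955, -0.297, 0.003], [-0.297, 0.955, -0.002], [-0.002, -0.003, -1.0]]
force: [-1.6, -0.7, 4.7]
opening: 0.502
grasp_force: 30.0
tcp X,Y,Z mm [ 63.1  -0.7 100.1] F [-1.77277451 -0.23495569  4.74510389]
tcp [ 63.1  -0.7 100.1]
glue_tip 0.65 [105. 279.] [-18.5  -1.   87.1]
tcp [ 63.2  -0.7 100. ]
glue_tip 0.57 [101. 280.] [-20.3  -0.9  87. ]
tcp [ 63.2  -0.7 100. ]
mask [244.5, 74.0, 75.0, 65.5] 0.55 2740
mask [512.4, 33.2, 47.6, 107.5] 0.47 2914
mask [232.9, 101.6, 93.3, 236.6] 0.33 16066
glue [235.7, 99.0, 93.7, 241.3] 0.88
```

```bash
python3 -m jog '[{"tx":0.07,"ty":0,"tz":0.2,"roll":0,"jaw":0.4},{"tx":0.06,"ty":0,"tz":0.2,"roll":0,"jaw":0.4},{"tx":0.05,"ty":0,"tz":0.2,"roll":0,"jaw":0.4},{"tx":0.05,"ty":0,"tz":0.2,"roll":0,"jaw":0.4},{"tx":0.04,"ty":0,"tz":0.2,"roll":0,"jaw":0.4}]'; python3 m5.py
python3 -m jog '[{"tx":0.03,"ty":0,"tz":0.2,"roll":0,"jaw":0.4},{"tx":0.02,"ty":0,"tz":0.15,"roll":0,"jaw":0.4},{"tx":0.02,"ty":0,"tz":0.1,"roll":0,"jaw":0.4}]';python3 m5.py
```

```text
time_s: 20.3
position: [0.5726, -0.1933, 0.1448]
tcp_rot: [[-0.955, -0.297, 0.003], [-0.297, 0.955, -0.002], [-0.002, -0.003, -1.0]]
force: [-0.9, 0.6, 4.1]
opening: 0.506
grasp_force: 30.0
tcp X,Y,Z mm [60.6 -0.7 89.8] F [-0.72293111  0.86132598  4.06162336]
time_s: 20.6
position: [0.572, -0.1935, 0.14]
tcp_rot: [[-0.955, -0.296, 0.003], [-0.296, 0.955, -0.002], [-0.002, -0.003, -1.0]]
force: [-0.5, 0.2, 5.4]
opening: 0.502
grasp_force: 30.0
tcp X,Y,Z mm [60.  -0.7 85. ] F [-0.44843396  0.3216134   5.39265478]
```

```bash
python3 -m jog '[{"tx":0.02,"ty":0,"tz":0.1,"roll":0,"jaw":0.4},{"tx":0.02,"ty":0,"tz":0.1,"roll":0,"jaw":0.4},{"tx":0,"ty":0,"tz":0,"roll":0,"jaw":0.4}]';python3 m5.py;python3 -m jog '[{"tx":0.1,"ty":0,"tz":0.09,"roll":0,"jaw":0.4},{"tx":0.1,"ty":0,"tz":0.08,"roll":0,"jaw":0.4},{"tx":0,"ty":0,"tz":0,"roll":0,"jaw":0.4}]';python3 m5.py
```

```text
time_s: 20.9
position: [0.5714, -0.1935, 0.1377]
tcp_rot: [[-0.955, -0.296, 0.002], [-0.296, 0.955, -0.002], [-0.002, -0.002, -1.0]]
force: [-0.4, -0.2, 5.2]
opening: 0.498
grasp_force: 30.0
tcp X,Y,Z mm [59.4 -0.6 82.7] F [-0.47875834 -0.04686073  5.17636126]
time_s: 21.2
position: [0.5692, -0.194, 0.1359]
tcp_rot: [[-0.955, -0.297, 0.002], [-0.297, 0.955, -0.001], [-0.001, -0.002, -1.0]]
force: [-0.6, -1.2, 4.6]
opening: 0.499
grasp_force: 30.0
tcp X,Y,Z mm [57.1 -0.4 80.9] F [-0.89220872 -0.99398781  4.61965528]
```

```bash
python3 -m jog '[{"tx":0.08,"ty":0,"tz":0.08,"roll":0,"jaw":0.4},{"tx":0.08,"ty":0,"tz":0.08,"roll":0,"jaw":0.4},{"tx":0,"ty":0,"tz":0,"roll":0,"jaw":0.4}]';python3 m5.py;python3 -m jog '[{"tx":0.05,"ty":0,"tz":0.1,"roll":0,"jaw":0.4},{"tx":0.05,"ty":0,"tz":0.1,"roll":0,"jaw":0.4},{"tx":0,"ty":0,"tz":0,"roll":0,"jaw":0.4}]';python3 m5.py
```

```text
time_s: 21.5
position: [0.5676, -0.1944, 0.1343]
tcp_rot: [[-0.955, -0.297, 0.002], [-0.297, 0.955, -0.001], [-0.001, -0.002, -1.0]]
force: [-0.4, -0.7, 5.6]
opening: 0.506
grasp_force: 30.0
tcp X,Y,Z mm [55.5 -0.4 79.3] F [-0.59451307 -0.50815022  5.58739108]
time_s: 21.8
position: [0.5672, -0.1948, 0.1339]
tcp_rot: [[-0.955, -0.297, 0.003], [-0.297, 0.955, -0.002], [-0.002, -0.002, -1.0]]
force: [-2.7, 1.0, 12.8]
opening: 0.506
grasp_force: 30.0
tcp X,Y,Z mm [55.  -0.5 78.9] F [-2.25174856  1.78900422 12.75218618]
```

The rail now bears it (force square to the slope). Slide down-slope to meet the stop.

```bash
python3 -m jog '[{"tx":0.08,"ty":0,"tz":0.05,"roll":0,"jaw":0.4},{"tx":0.08,"ty":0,"tz":0.05,"roll":0,"jaw":0.4},{"tx":0,"ty":0,"tz":0,"roll":0,"jaw":0.4}]';python3 m5.py;python3 m6.py '[.0906,0,.0903,.61,0]' j.png
```

```text
time_s: 22.1
position: [0.5664, -0.1952, 0.1333]
tcp_rot: [[-0.955, -0.297, 0.005], [-0.297, 0.955, -0.002], [-0.004, -0.003, -1.0]]
force: [-0.3, 2.2, 14.3]
opening: 0.504
grasp_force: 30.0
tcp X,Y,Z mm [54.1 -0.7 78.3] F [ 0.35083512  2.20086735 14.33951937]
tcp X,Y,Z mm [54.1 -0.7 78.3] F [ 0.35083512  2.20086735 14.33951937]
side 10.5
top 144.2
[88.6  4.4 84.8 37.5 -2.6]
```

View pics/j.png

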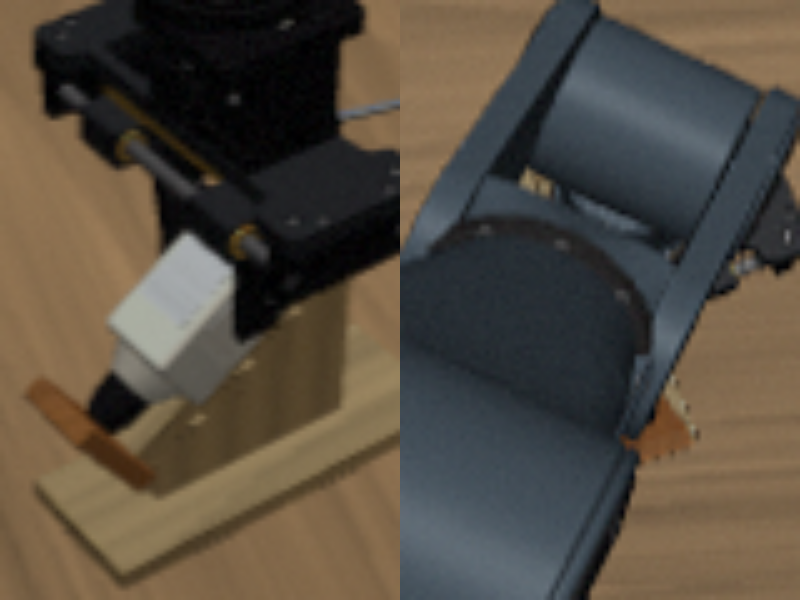

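Side view: the bottle lies along the rail, cap at about (115,400) touching the stop at (90,430). One more small down-slope push to make sure it seats.

```bash
python3 -m jog '[{"tx":0.08,"ty":0,"tz":0.04,"roll":0,"jaw":0.4},{"tx":0.08,"ty":0,"tz":0.04,"roll":0,"jaw":0.4},{"tx":0,"ty":0,"tz":0,"roll":0,"jaw":0.4}]';python3 m5.py
```

```text
time_s: 22.6
position: [0.5663, -0.1952, 0.1332]
tcp_rot: [[-0.955, -0.296, 0.008], [-0.296, 0.955, -0.002], [-0.007, -0.004, -1.0]]
force: [2.3, 3.6, 15.5]
opening: 0.499
grasp_force: 30.0
tcp X,Y,Z mm [54.  -0.7 78.2] F [ 3.25586308  2.76100323 15.47721299]
```

Firmly on the stop: force up-slope, no further motion. Release slowly and rise straight up.

```bash
python3 -m jog '[{"tx":-0.1,"ty":0,"tz":-0.1,"roll":0,"jaw":0.4},{"tx":0,"ty":0,"tz":0,"roll":0,"jaw":0.5},{"tx":0,"ty":0,"tz":0,"roll":0,"jaw":0.56},{"tx":0,"ty":0,"tz":0,"roll":0,"jaw":0.65},{"tx":0,"ty":0,"tz":0,"roll":0,"jaw":0.75},{"tx":0,"ty":0,"tz":0,"roll":0,"jaw":0.85},{"tx":0,"ty":0,"tz":0,"roll":0,"jaw":0.9},{"tx":0,"ty":0,"tz":-0.5,"roll":0,"jaw":0.9}]'
python3 -m jog '[{"tx":0,"ty":0,"tz":-2,"roll":0,"jaw":0.9},{"tx":0,"ty":0,"tz":-3,"roll":0,"jaw":0.9},{"tx":0,"ty":0,"tz":-4,"roll":0,"jaw":0.9},{"tx":0,"ty":0,"tz":-4,"roll":0,"jaw":0.9},{"tx":0,"ty":4,"tz":-1,"roll":0,"jaw":0.9},{"tx":0,"ty":4.5,"tz":0,"roll":0,"jaw":0.9},{"tx":0,"ty":4.5,"tz":0,"roll":0,"jaw":0.9},{"tx":0,"ty":4.5,"tz":0,"roll":0,"jaw":0.9}]'
python3 -m jog '[{"tx":0,"ty":4.5,"tz":0,"roll":0,"jaw":0.9},{"tx":0,"ty":4.5,"tz":0,"roll":0,"jaw":0.9},{"tx":0,"ty":4.5,"tz":0,"roll":0,"jaw":0.9},{"tx":0,"ty":0,"tz":0,"roll":0,"jaw":0.9},{"tx":0,"ty":0,"tz":0,"roll":0,"jaw":0.9}]' | head -2
python3 m6.py '[.0906,0,.0903,.61,0]'; python3 - <<'E'
from h import *
for n in("side","top"):
    c=capture(n);T=pose(c)
    for t in("round_bottle","tape","screwdriver"): print(n,t,[onz(c,T,*d["point"],0).round(3).tolist() for d in landmark_of(n,t)])
E
```

```text
time_s: 23.4
position: [0.5634, -0.1946, 0.135]
tcp_rot: [[-0.955, -0.297, -0.002], [-0.297, 0.955, 0.001], [0.002, 0.002, -1.0]]
force: [-0.1, -0.2, -0.3]
opening: 0.867
grasp_force: 0.0
time_s: 24.2
position: [0.5114, -0.0265, 0.2763]
tcp_rot: [[-0.955, -0.296, 0.001], [-0.296, 0.955, -0.0], [-0.001, -0.0, -1.0]]
force: [0.7, 0.8, -0.6]
opening: 0.897
grasp_force: 0.0
time_s: 24.7
position: [0.4719, 0.102, 0.2762]
tcp X,Y,Z mm [ 51.6 311.1 221.2] F [ 0.35134074  0.57034745 -0.32118747]
side 1.5
top 0.8
[85.9 -0.3 92.3 37.   0.3]
side round_bottle [[0.661, 0.01, 0.0]]
side tape [[0.395, 0.032, 0.0]]
side screwdriver [[0.805, 0.048, 0.0]]
top round_bottle []
top tape [[0.395, 0.016, 0.0], [0.509, -0.227, 0.0]]
top screwdriver [[0.805, 0.048, 0.0]]
```

The bottle is on the rail's centreline at the right slope, cap end at the stop, and the bystanders haven't moved. Handing in.

```bash
python3 -c "
from rig import hand_in;print(hand_in())"
```

```text
the job is handed in; nothing more can be done
None
```

The square glue bottle was laid on its side on the bench, re-gripped, and now lies nose-down along the middle of the small plywood rest with its cap against the stop; the round bottle, tape and screwdriver were left where they were, and the job was handed in at about 25 s (the hand-in returned no verdict).

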